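# Tip the spacer case out of a tight rack and stand it on the bead board

### The job

Three walnut bead cases stand tightly side by side in the rack, like books. Take the one marked with a round horn disc: tip its top forward, towards the robot, by its rear top edge until it leans out at the brass rail, then grip it by its spine, lift it out and stand it upright in the middle of the walnut bead board, lengthwise along the board. Leave the other two cases standing in their places in the rack.

Things in the scene. Friction and masses are not known exactly. Their poses are not given: they have to be found in the camera images.
- disc_case_center (a point): Centre, half-way up, of the loose walnut case to take: an upright slab 100 mm deep (x), 44 mm thick (y), 155 mm tall (z), 0.35 kg. It alone has a round pale horn disc on its top and spine. z up; x points away from its spine, which faces the robot roughly. It stands in any of the rack's three places. Leaning, its top front part juts out free and can be pinched across y, 20 to 35 mm below its top.
- rack: Fixed open rack, origin on the table below the middle case's centre, x to the rear. Cases stand 22 mm up, 1.5 mm apart, flush. Behind them nothing is over 40 mm high: shut fingers fit down there. Pulled at the top (under 3 N), a case balances at 11 degrees, then falls by itself to lean 17 to 20 degrees by a brass rail (x = -89 mm, 98 mm high), its top front edge about 48 mm ahead of the other spines.
- board_top (a point): Centre of the top face of the fixed dark walnut bead board, a flat slab 190 mm long (its x) by 140 mm wide (its y), 12 mm thick, lying on the table; z up. The case's 100 mm depth goes along the board's x, either way round.
- strip_case: walnut bead case of the same size (100 x 44 x 155 mm) standing next to it in the rack, a bystander to be left standing; its top and spine carry a long narrow horn strip. Origin: centre of its underside; z up, x away from its spine.
- plain_case: walnut bead case of the same size (100 x 44 x 155 mm) standing next to it in the rack, a bystander to be left standing; its top and spine are bare. Origin: centre of its underside; z up, x away from its spine.
Mind the look-alikes: they are no part of the job. Of the things shaped like the part that bears board_top, the dark wooden one is meant.

How it is judged:
By the outcome, as a careful person would: the job done as asked, in the order asked, and still so for the second after the job is handed in, with the robot touching nothing.
It also fails if it takes over 64 s, if anything falls off the work surface, if the arm or the gripper's body presses on something with over 40 N, if the wrist force passes 120 N, or if a joint passes its speed limit or range.

### The arm

A 6-joint arm with a two-finger parallel gripper is mounted at the origin on the work surface. World frame = base frame: x ahead of the robot, y to its left, z up, the work surface at z = 0. Lengths are in m, angles in rad, forces in N, time in s.
With the tool pointing down it reaches from about 0.325 to 0.85 m from the base axis. Payload 4.4 kg.
Tool frame: the origin (TCP) lies at the centre of the arm's flange, where the gripper is bolted on; the fingertips stand 199 mm ahead of it and the grasp point (between the pads) lies 180 mm ahead of it; z points along the fingers, y is the line along which they close (so a half turn about z gives the same grasp; the last joint's range is limited). The gripper opens to 94 mm and grips with 3 to 60 N. Pads are 16 mm wide; open, the fingers measure 119 mm over their backs; the gripper's body (75 mm by 177 mm) begins 78 mm behind the grasp point.
Start: joints at [1.069, 0.207, 1.542, -0, 1.393, -0.15], TCP at [0.198, 0.54, 0.405] pointing down, gripper open.
Joint ranges: [-2.73, 2.73], [-0.86, 2.22], [0.23, 2.46], [-1.11, 4.25], [0.08, 2.63], [-2.82, 2.82]. Speed limits (rad/s): [2.79, 2.79, 3.14, 3.14, 3.14, 3.14].

### API

Orientations are given as a 3x3 rotation matrix whose columns are the frame's x, y, z axes.
In Python, from plant import get_state, snapshot, calibration, hand_in, silhouettes gives the robot as it stands.
- The arm moves only by the shell command python3 -m inch 'ROWS' [FORCE]. ROWS is JSON, a list of rows, each an object of numbers: "tx", "ty", "tz": the shift along the tool's x, y, z in cm; "rx", "ry", "rz": the turn, a rotation vector about the tool's x, y, z in rad; "gripper": the opening in per cent of the stroke, from 0 (shut) to 100 (fully open). A call has 1 to 20 rows; each row shifts and turns the commanded pose from where the row before left it, along the tool's axes as they then stand; what a row does not reach is not made up. A row lasts 1/12 s, in which the tool goes at most 41.7 mm and 7.16 degrees, less where a joint would pass 70% of its speed; a pose out of reach is approached as far as the arm can. A call is refused whole if a number of a shift passes 4.17 or a number of a turn 0.125, either way. A call with a gripper value outside its range is refused whole. The fingers move at their own pace and stop on an object; FORCE is the grip in N (left out, the last holds). Time passes only in rows, so rows that do not move let the fingers close. It gives the time, the measured TCP pose, the force, the opening and the grip force at its end, in the units of the state.
- get_state(): the state, without advancing time (a new reading comes with each control period).
- snapshot(name): name is "side" or "top"; returns (picture, depth): 480x640x3 uint8, red, green, blue; 480x640 float32, m along the optical axis (not along the pixel's ray), 0 where there is no reading.
- calibration(name): a dict with "K" (3x3 intrinsics, pixels), "T" (4x4, takes a point from camera to world coordinates). Camera axes: x right, y down, z forward; pixel columns grow to the right and rows downward; lengths in m; the calibration is good to about 2 mm. A picture is of the moment at which its call begins. calibration takes no time and is no camera call.
- hand_in(): hands the job in; it is judged then, once.
Trained networks look in the newest picture that a camera, given by its name, has taken for a name from the list of things; names that differ only in an ending like _2 or _b are one class to them, and where a whole thing is asked for, a point or a joint stands for the part that bears it (a point fixed in the world has none). Each returns a list of dicts, best first, with "confidence" (0 to 1); they miss things now and then, are a little off and sometimes report something else, mostly with a low value. They report only what shows in the picture. A call takes as long as a camera call. They do not tell look-alikes from the thing itself.
- silhouettes(label, camera): "pixels" (480x640 bool, what is visible of it) and "location" ([column, row] in pixels, amid what is visible of it).
The state is a dict: "clock": time; "joint_positions": joint angles; "joint_vel": joint speeds; "joint_efforts": joint torques, N m; "tcp_pos": TCP position; "eef_rot": TCP orientation; "wrist_force": force on the tool from outside, world axes, zero at the start; "wrist_torque": the same for the moment, N m; "width": finger opening in m; "grasp_force": force on a finger pad.
Only numpy, scipy, OpenCV 4.12 (cv2) and the standard library are available. Lean on these libraries where they do the work, as an engineer would, in place of code of your own. Each camera call takes 0.05 s, during which the arm holds its last target. There are 200 camera calls.

## Working session

There is one attempt and no reset: what is moved stays moved. The work goes in short steps, Python scripts to look and compute and a shell command to move; the robot and the scene stay as the last step left them, time stands still between calls to the robot, and variables do not carry over. Pictures are saved under pics/ and viewed, at most 10 in all, crops included, and the job is handed in when it is done.

```bash
mkdir -p pics; ls
cat > h.py <<'E'
import numpy as np, cv2
from plant import *
def cloud(n,d):
    c=calibration(n);K=np.array(c["K"]);T=np.array(c["T"])
    v,u=np.mgrid[:480,:640]
    P=np.stack([(u-K[0,2])/K[0,0]*d,(v-K[1,2])/K[1,1]*d,d],-1)@T[:3,:3].T+T[:3,3]
    P[d==0]=np.nan
    return P
E
python3 - <<'E'
from h import *
s=get_state();print(s)
for n in("top","side"):
    im,d=snapshot(n);cv2.imwrite(f"pics/{n}0.png",im[...,::-1]);P=cloud(n,d);np.save(f"{n}0.npy",P)
    print(n,np.array(calibration(n)["T"]).round(3).tolist())
    for l in("disc_case_center","rack","board_top","strip_case","plain_case"):
        for r in silhouettes(l,n):
            m=r["pixels"];q=P[m];q=q[~np.isnan(q[:,0])]
            print(l,round(r["confidence"],2),np.round(r["location"]),m.sum(),np.nanmedian(q,0).round(3),np.percentile(q,[2,98],axis=0).round(3).tolist())
E
```

```text
pics
{'clock': 0.0, 'joint_positions': array([ 1.06851474e+00,  2.07394765e-01,  1.54290940e+00, -4.04259494e-05,
        1.39348710e+00, -1.50522607e-01]), 'joint_vel': array([-1.66682985e-03, -2.61750941e-05, -9.08278602e-04, -2.89967072e-04,
        5.96311252e-04,  2.05000090e-04]), 'joint_efforts': array([ 7.73495503e-04, -3.70888960e+01, -2.81413329e+01,  6.98684296e-02,
        3.65117728e-02, -1.53707829e-04]), 'tcp_pos': array([0.19797298, 0.5394695 , 0.40352578]), 'eef_rot': array([[-9.38770434e-01,  3.44541760e-01, -1.02359095e-03],
       [ 3.44543158e-01,  9.38768462e-01, -1.94620693e-03],
       [ 2.90365338e-04, -2.17971278e-03, -9.99997582e-01]]), 'wrist_force': array([ 0.42917042, -0.23050563, -0.15576801]), 'wrist_torque': array([ 0.01181508,  0.04780612, -0.01676669]), 'grasp_force': 0.0, 'width': 0.09393320830760123}
top [[-0.13, -0.969, 0.209, 0.236], [-0.992, 0.126, -0.032, -0.092], [0.005, -0.211, -0.977, 0.976], [0.0, 0.0, 0.0, 1.0]]
disc_case_center 0.65 [151. 200.] 2128 [0.515 0.161 0.176] [[0.485, 0.138, 0.042], [0.582, 0.185, 0.179]]
rack 0.81 [213. 234.] 
[... 396 characters left out ...]
. 192.] 2138 [0.518 0.117 0.176] [[0.49, 0.093, 0.038], [0.587, 0.141, 0.179]]
side [[-0.83, 0.364, -0.423, 0.867], [0.558, 0.553, -0.619, 0.527], [0.008, -0.75, -0.662, 0.794], [0.0, 0.0, 0.0, 1.0]]
disc_case_center 0.69 [354. 333.] 2679 [0.559 0.171 0.175] [[0.49, 0.141, 0.045], [0.589, 0.189, 0.18]]
rack 0.55 [360. 364.] 4035 [0.556 0.192 0.069] [[0.44, 0.05, 0.003], [0.608, 0.204, 0.142]]
board_top 0.7 [315. 180.] 1948 [ 0.241 -0.429  0.014] [[0.135, -0.511, 0.002], [0.332, -0.352, 0.018]]
board_top 0.62 [258. 243.] 2976 [ 0.507 -0.269  0.014] [[0.411, -0.344, 0.006], [0.593, -0.203, 0.017]]
strip_case 0.87 [313. 296.] 1845 [0.582 0.077 0.177] [[0.502, 0.051, 0.04], [0.598, 0.099, 0.18]]
```

View pics/top0.png

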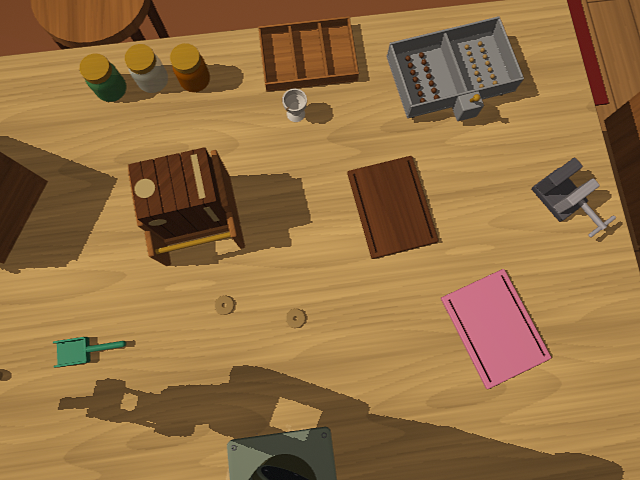

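View pics/side0.png

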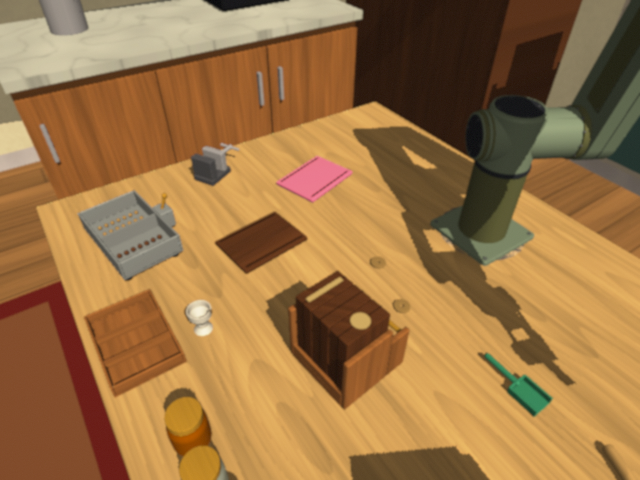

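Top view: disc case is the leftmost one (disc at 145,187, the +y end of the rack). The dark board is at (394,206), and the pink one at (494,330) is a decoy. The side view agrees (disc at 360,320).

```bash
cat > fit.py <<'E'
from h import *
def rect(q):
    (c,(w,h),a)=cv2.minAreaRect((q[:,:2]*1000).astype(np.float32)); return np.round(c,1),round(w,1),round(h,1),round(a,2)
E
python3 - <<'E'
from fit import *
A=[]
for n in("top","side"):
    P=np.load(f"{n}0.npy");x,y,z=P[...,0],P[...,1],P[...,2]
    m=(z>.165)&(z<.19)&(x>.42)&(x<.65)&(y>0)&(y<.23)
    k=cv2.morphologyEx(m.astype(np.uint8),cv2.MORPH_OPEN,np.ones((3,3)))>0
    print(n,"tops",rect(P[k]),np.median(P[k][:,2]).round(4))
    m=(z>.005)&(z<.022)&(x>.38)&(x<.62)&(y>-.37)&(y<-.18)
    k=cv2.morphologyEx(m.astype(np.uint8),cv2.MORPH_OPEN,np.ones((5,5)))>0
    print(n,"board",rect(P[k]),np.median(P[k][:,2]).round(4))
    for l in("disc_case_center","plain_case","strip_case"):
        for r in silhouettes(l,n)[:1]:
            q=P[r["pixels"]&(z>.165)];print(n,l,rect(q))
    # side wall and rail around
    m=(z>.06)&(z<.165)&(x>.40)&(x<.65)&(y>0)&(y<.24)
    q=P[m]; 
    for lo in np.arange(.06,.16,.02):
        w=q[(q[:,2]>lo)&(q[:,2]<lo+.02)];
        if len(w): print(n,"z",lo.round(2),len(w),w.min(0).round(3),w.max(0).round(3))
E
```

```text
top tops (array([541.2, 119. ]), 101.8, 135.5, 6.53) 0.1766
top board (array([ 498. , -276.5]), 190.5, 140.7, 7.12) 0.0114
top disc_case_center (array([535.9, 162.4]), 101.1, 47.4, 6.53)
top plain_case (array([540.8, 120.2]), 101.2, 47.8, 7.54)
top strip_case (array([545.7,  74.8]), 100.6, 46.4, 5.85)
top z 0.06 394 [0.434 0.028 0.06 ] [0.604 0.187 0.08 ]
top z 0.08 847 [0.434 0.029 0.08 ] [0.605 0.188 0.1  ]
top z 0.1 738 [0.434 0.029 0.1  ] [0.606 0.193 0.12 ]
top z 0.12 758 [0.482 0.034 0.12 ] [0.608 0.206 0.14 ]
top z 0.14 528 [0.484 0.035 0.14 ] [0.604 0.203 0.16 ]
side tops (array([542., 118.]), 103.2, 136.1, 6.85) 0.178
side board (array([ 498.2, -277.1]), 195.5, 143.9, 6.04) 0.0135
side disc_case_center (array([536.9, 161.8]), 102.3, 47.8, 6.45)
side strip_case (array([546.8,  73. ]), 101.8, 46.6, 5.61)
side z 0.06 701 [0.435 0.046 0.06 ] [0.609 0.205 0.08 ]
side z 0.08 800 [0.435 0.044 0.08 ] [0.609 0.204 0.1  ]
side z 0.1 821 [0.436 0.047 0.1  ] [0.609 0.205 0.12 ]
side z 0.12 879 [0.484 0.042 0.12 ] [0.609 0.205 0.14 ]
side z 0.14 932 [0.485 0.045 0.14 ] [0.607 0.203 0.16 ]
```

```bash
python3 -m inch '[{"rz":-0.11625,"gripper":0},{"rz":-0.11625,"gripper":0},{"rz":-0.11625,"gripper":0},{"rz":-0.11625,"gripper":0},{"tx":-2.286,"ty":-2.573},{"tx":-2.286,"ty":-2.573},{"tx":-2.286,"ty":-2.573},{"tx":-2.286,"ty":-2.573},{"tx":-2.286,"ty":-2.573},{"tx":-2.286,"ty":-2.573},{"tx":-2.286,"ty":-2.573},{"tx":-2.286,"ty":-2.573},{"tx":-2.286,"ty":-2.573},{"tx":-2.286,"ty":-2.573},{"tx":-2.286,"ty":-2.573},{"tx":-2.286,"ty":-2.573},{"tx":-2.286,"ty":-2.573},{"tx":-2.286,"ty":-2.573},{"tx":-2.286,"ty":-2.573},{"tx":-2.286,"ty":-2.573}]'
cat > st.py <<'E'
from fit import *
s=get_state();R=s["eef_rot"];p=s["tcp_pos"];a=np.deg2rad(6.5);o=np.array([.5415,.1185])
A=np.array([[np.cos(a),np.sin(a)],[-np.sin(a),np.cos(a)]])
f=lambda q:np.r_[A@(q[:2]-o),q[2]].round(4)
print(s["clock"].round(2) if hasattr(s["clock"],"round") else s["clock"],"rack frame tcp",f(p),"grasp",f(p+.18*R[:,2]),"tip",f(p+.199*R[:,2]),"world grasp",(p+.18*R[:,2]).round(4))
print(R.round(3).tolist(),"F",s["wrist_force"].round(2),"w",s["width"],"g",s["grasp_force"],s["joint_positions"].round(2))
E
python3 st.py
python3 - <<'E'
from fit import *
P=np.load("top0.npy");Q=np.load("side0.npy");P=np.vstack([P.reshape(-1,3),Q.reshape(-1,3)])
a=np.deg2rad(6.5);X=P[:,:2]-[.5415,.1185];xr=X@[np.cos(a),np.sin(a)];yr=X@[-np.sin(a),np.cos(a)];z=P[:,2]
for lo in np.arange(-.12,.09,.01):
    m=(xr>lo)&(xr<lo+.01)&(yr>.071)&(yr<.1)&(z>.05);n=(xr>lo)&(xr<lo+.01)&(abs(yr)<.06)&(z>.01)
    print(lo.round(2),m.sum(),z[m].max().round(3) if m.any() else 0,yr[m].max().round(3) if m.any() else 0,"mid",z[n].max().round(3) if n.any() else 0)
E
```

```text
0.9 rack frame tcp [-0.2935  0.4574  0.4047] grasp [-0.2935  0.4575  0.2247] tip [-0.2935  0.4575  0.2057] world grasp [0.1981 0.5398 0.2247]
[[-0.939, 0.345, 0.0], [0.345, 0.939, 0.0], [-0.0, 0.0, -1.0]] F [ 0.87 -0.16 -0.75] w 0.09415055401877964 g 0.0 [ 1.07  0.21  1.54 -0.    1.39 -0.15]
-0.12 0 0 0 mid 0
-0.11 0 0 0 mid 0
-0.1 126 0.109 0.082 mid 0.101
-0.09 110 0.109 0.082 mid 0.101
-0.08 116 0.109 0.082 mid 0
-0.07 118 0.109 0.081 mid 0
-0.06 122 0.138 0.081 mid 0.179
-0.05 163 0.143 0.082 mid 0.182
-0.04 133 0.143 0.082 mid 0.182
-0.03 132 0.142 0.081 mid 0.181
-0.02 137 0.144 0.082 mid 0.182
-0.01 139 0.143 0.082 mid 0.182
-0.0 139 0.143 0.082 mid 0.181
0.01 141 0.143 0.081 mid 0.181
0.02 143 0.144 0.081 mid 0.182
0.03 142 0.143 0.081 mid 0.181
0.04 150 0.143 0.082 mid 0.181
0.05 241 0.143 0.082 mid 0.18
0.06 6 0.134 0.077 mid 0.043
0.07 0 0 0 mid 0
0.08 0 0 0 mid 0$[0]: bad value
```

```bash
python3 -m inch '[{"tx":0,"ty":0,"tz":0,"rx":0,"ry":0,"rz":-0.116,"gripper":0}]'; python3 -m inch '[{"rz":-0.116,"gripper":0}]';python3 -m inch --help | head -20
```

```text
clock: 0.98
tcp_pos: [0.1982, 0.5398, 0.4047]
eef_rot: [[-0.973, 0.232, 0.0], [0.232, 0.973, 0.0], [-0.0, 0.0, -1.0]]
wrist_force: [0.5, -0.2, -0.2]
width: 0.0903
grasp_force: 0.0$[0]: bad value
invalid input: not JSON, or not a number
```

```bash
python3 -m inch '[{"tx":0,"ty":0,"tz":0,"rx":0,"ry":0,"rz":-0.116,"gripper":0},{"tx":0,"ty":0,"tz":0,"rx":0,"ry":0,"rz":-0.116,"gripper":0},{"tx":0,"ty":0,"tz":0,"rx":0,"ry":0,"rz":-0.116,"gripper":0},{"tx":-2.29,"ty":-2.57,"tz":0,"rx":0,"ry":0,"rz":0,"gripper":0},{"tx":-2.29,"ty":-2.57,"tz":0,"rx":0,"ry":0,"rz":0,"gripper":0},{"tx":-2.29,"ty":-2.57,"tz":0,"rx":0,"ry":0,"rz":0,"gripper":0},{"tx":-2.29,"ty":-2.57,"tz":0,"rx":0,"ry":0,"rz":0,"gripper":0},{"tx":-2.29,"ty":-2.57,"tz":0,"rx":0,"ry":0,"rz":0,"gripper":0},{"tx":-2.29,"ty":-2.57,"tz":0,"rx":0,"ry":0,"rz":0,"gripper":0},{"tx":-2.29,"ty":-2.57,"tz":0,"rx":0,"ry":0,"rz":0,"gripper":0},{"tx":-2.29,"ty":-2.57,"tz":0,"rx":0,"ry":0,"rz":0,"gripper":0},{"tx":-2.29,"ty":-2.57,"tz":0,"rx":0,"ry":0,"rz":0,"gripper":0},{"tx":-2.29,"ty":-2.57,"tz":0,"rx":0,"ry":0,"rz":0,"gripper":0},{"tx":-2.29,"ty":-2.57,"tz":0,"rx":0,"ry":0,"rz":0,"gripper":0},{"tx":-2.29,"ty":-2.57,"tz":0,"rx":0,"ry":0,"rz":0,"gripper":0},{"tx":-2.29,"ty":-2.57,"tz":0,"rx":0,"ry":0,"rz":0,"gripper":0},{"tx":-2.29,"ty":-2.57,"tz":0,"rx":0,"ry":0,"rz":0,"gripper":0},{"tx":-2.29,"ty":-2.57,"tz":0,"rx":0,"ry":0,"rz":0,"gripper":0},{"tx":-2.29,"ty":-2.57,"tz":0,"rx":0,"ry":0,"rz":0,"gripper":0},{"tx":0,"ty":0,"tz":0,"rx":0,"ry":0,"rz":0,"gripper":0}]' >/dev/null; python3 st.py
```

```text
2.65 rack frame tcp [0.0756 0.0409 0.4044] grasp [0.076  0.0404 0.2244] tip [0.0761 0.0404 0.2054] world grasp [0.6124 0.1672 0.2244]
[[-0.994, -0.106, 0.003], [-0.106, 0.994, -0.002], [-0.003, -0.003, -1.0]] F [-0.42  0.01 -0.11] w 0.0006275274576372059 g 0.0 [ 0.13  0.33  1.39 -0.    1.42 -1.55]
```

```bash
python3 -m inch '[{"tx":0,"ty":0.5,"tz":1.5,"rx":0,"ry":0,"rz":-0.007,"gripper":0},{"tx":0,"ty":0,"tz":1.5,"rx":0,"ry":0,"rz":0,"gripper":0},{"tx":0,"ty":0,"tz":1.5,"rx":0,"ry":0,"rz":0,"gripper":0},{"tx":0,"ty":0,"tz":0,"rx":0,"ry":0,"rz":0,"gripper":0},{"tx":0.4,"ty":0,"tz":0,"rx":0,"ry":0,"rz":0,"gripper":0},{"tx":0.4,"ty":0,"tz":0,"rx":0,"ry":0,"rz":0,"gripper":0},{"tx":0.4,"ty":0,"tz":0,"rx":0,"ry":0,"rz":0,"gripper":0},{"tx":0.4,"ty":0,"tz":0,"rx":0,"ry":0,"rz":0,"gripper":0},{"tx":0.4,"ty":0,"tz":0,"rx":0,"ry":0,"rz":0,"gripper":0},{"tx":0.4,"ty":0,"tz":0,"rx":0,"ry":0,"rz":0,"gripper":0},{"tx":0.4,"ty":0,"tz":0,"rx":0,"ry":0,"rz":0,"gripper":0},{"tx":0,"ty":0,"tz":0,"rx":0,"ry":0,"rz":0,"gripper":0}]' >/dev/null; python3 st.py
cat > look.py <<'E'
import sys
from fit import *
n,tag=sys.argv[1:3]
im,d=snapshot(n);cv2.imwrite(f"pics/{n}_{tag}.png",im[...,::-1]);P=cloud(n,d);np.save(f"{n}_{tag}.npy",P)
E
python3 look.py side a
```

```text
3.65 rack frame tcp [0.0438 0.0507 0.36  ] grasp [0.0439 0.0507 0.18  ] tip [0.0439 0.0507 0.161 ] world grasp [0.5793 0.1738 0.18  ]
[[-0.993, -0.119, 0.0], [-0.119, 0.993, 0.0], [-0.0, 0.0, -1.0]] F [1.09 0.47 0.87] w 0.0008062739189552801 g 0.1457607260704208 [ 0.15  0.31  1.51  0.    1.32 -1.54]
```

View pics/side_a.png

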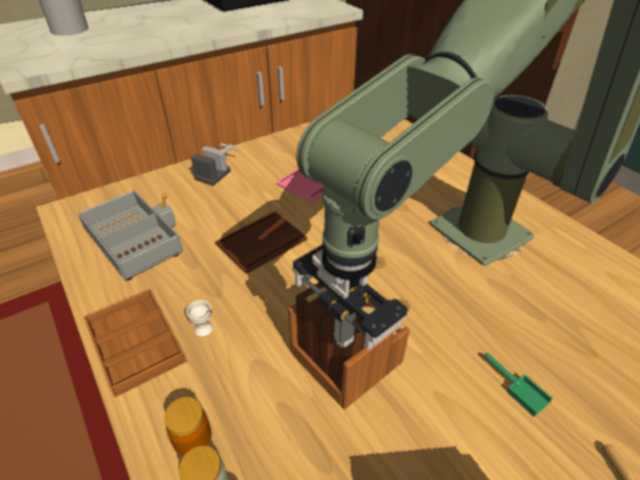

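Fingers sit behind the disc case (about 345,325) and the force is about 1 N, so tipping has begun. I'll continue.

```bash
python3 -m inch '[{"tx":0.4,"ty":-0.1,"tz":0,"rx":0,"ry":0,"rz":0,"gripper":0},{"tx":0.4,"ty":-0.1,"tz":0,"rx":0,"ry":0,"rz":0,"gripper":0},{"tx":0.4,"ty":-0.1,"tz":0,"rx":0,"ry":0,"rz":0,"gripper":0},{"tx":0.4,"ty":-0.1,"tz":0,"rx":0,"ry":0,"rz":0,"gripper":0},{"tx":0.4,"ty":0,"tz":0,"rx":0,"ry":0,"rz":0,"gripper":0},{"tx":0,"ty":0,"tz":0,"rx":0,"ry":0,"rz":0,"gripper":0},{"tx":0,"ty":0,"tz":0,"rx":0,"ry":0,"rz":0,"gripper":0}]' >/dev/null; python3 st.py
cat > lean.py <<'E'
import sys
from fit import *
# points in rack frame near the disc case, ahead of spines
a=np.deg2rad(6.5)
for n in ("top","side"):
    im,d=snapshot(n);cv2.imwrite(f"pics/{n}_{sys.argv[1]}.png",im[...,::-1]);P=cloud(n,d).reshape(-1,3)
    X=P[:,:2]-[.5415,.1185];xr=X@[np.cos(a),np.sin(a)];yr=X@[-np.sin(a),np.cos(a)];z=P[:,2]
    for lab,y0 in (("disc",.0455),("plain",0),("strip",-.0455)):
        m=(abs(yr-y0)<.017)&(z>.11)&(z<.215)&(xr<.06)&(xr>-.13)
        print(n,lab)
        for lo in np.arange(-.13,.06,.02):
            k=m&(xr>=lo)&(xr<lo+.02)
            if k.sum()>4: print("   x",lo.round(2),k.sum(),"zmin/med/max",np.percentile(z[k],[2,50,98]).round(4),"xmin",xr[k].min().round(4))
E
python3 lean.py b
```

```text
4.2833 rack frame tcp [0.024  0.0465 0.3594] grasp [0.0238 0.0464 0.1794] tip [0.0238 0.0464 0.1604] world grasp [0.5599 0.1673 0.1794]
[[-0.993, -0.119, -0.001], [-0.119, 0.993, -0.0], [0.001, -0.0, -1.0]] F [ 0.07 -0.37 -0.44] w 0.0007404121031730929 g 0.0 [ 0.14  0.27  1.56 -0.    1.31 -1.55]
top disc
   x -0.11 25 zmin/med/max [0.1587 0.1606 0.1632] xmin -0.0922
   x -0.09 254 zmin/med/max [0.1587 0.1636 0.168 ] xmin -0.09
   x -0.07 267 zmin/med/max [0.1656 0.1704 0.1753] xmin -0.07
   x -0.05 255 zmin/med/max [0.1723 0.1772 0.1813] xmin -0.0499
   x -0.03 262 zmin/med/max [0.1778 0.1821 0.187 ] xmin -0.03
   x -0.01 179 zmin/med/max [0.1832 0.1873 0.1911] xmin -0.0099
   x 0.01 215 zmin/med/max [0.1674 0.1888 0.2113] xmin 0.0112
top plain
   x -0.07 147 zmin/med/max [0.1116 0.1422 0.1773] xmin -0.0514
   x -0.05 333 zmin/med/max [0.1173 0.1761 0.1794] xmin -0.05
   x -0.03 227 zmin/med/max [0.1736 0.1767 0.1793] xmin -0.03
   x -0.01 228 zmin/med/max [0.1736 0.1767 0.1792] xmin -0.0099
   x 0.01 209 zmin/med/max [0.1739 0.1767 0.1793] xmin 0.01
   x 0.03 54 zmin/med/max [0.1741
[... 670 characters left out ...]
014
   x 0.01 427 zmin/med/max [0.112  0.1402 0.2108] xmin 0.0104
   x 0.03 229 zmin/med/max [0.1633 0.1904 0.2142] xmin 0.03
side plain
   x -0.01 31 zmin/med/max [0.1763 0.1777 0.1805] xmin 0.005
   x 0.01 178 zmin/med/max [0.176  0.1778 0.1799] xmin 0.0103
   x 0.03 350 zmin/med/max [0.1142 0.1768 0.18  ] xmin 0.0301
   x 0.05 156 zmin/med/max [0.1118 0.1439 0.1775] xmin 0.05
side strip
   x -0.03 33 zmin/med/max [0.1771 0.1787 0.1806] xmin -0.0266
   x -0.01 92 zmin/med/max [0.177  0.1786 0.1805] xmin -0.0054
   x 0.01 169 zmin/med/max [0.1762 0.1783 0.1806] xmin 0.0101
   x 0.03 357 zmin/med/max [0.112  0.1752 0.18  ] xmin 0.03
   x 0.05 102 zmin/med/max [0.1126 0.1478 0.1779] xmin 0.05
```

```bash
python3 -m inch '[{"tx":-1,"ty":0,"tz":0,"rx":0,"ry":0,"rz":0,"gripper":0},{"tx":0,"ty":0,"tz":-2.5,"rx":0,"ry":0,"rz":0,"gripper":0},{"tx":0,"ty":0,"tz":-2.5,"rx":0,"ry":0,"rz":0,"gripper":0},{"tx":0,"ty":0,"tz":-2.5,"rx":0,"ry":0,"rz":0,"gripper":0},{"tx":0,"ty":0,"tz":-2.5,"rx":0,"ry":0,"rz":0,"gripper":0},{"tx":0,"ty":0,"tz":0,"rx":0,"ry":0,"rz":0,"gripper":0}]' >/dev/null; python3 st.py; python3 lean.py c | grep -A8 disc;python3 - <<'E'
from fit import *
E
cat > plane.py <<'E'
import sys
from fit import *
a=np.deg2rad(6.5)
im,d=snapshot("top");P=cloud("top",d).reshape(-1,3)
X=P[:,:2]-[.5415,.1185];xr=X@[np.cos(a),np.sin(a)];yr=X@[-np.sin(a),np.cos(a)];z=P[:,2]
m=(abs(yr-.0455)<.016)&(xr>-.085)&(xr<-.01)&(z>.15)&(z<.205)
c=np.linalg.lstsq(np.c_[xr[m],yr[m]-.0455,np.ones(m.sum())],z[m],rcond=None)[0];print(c,np.rad2deg(np.arctan(c[0])))
m=(abs(z-(c[0]*xr+c[1]*(yr-.0455)+c[2]))<.004)&(yr>.01)&(yr<.08)&(xr<-.055)
print("front x",np.percentile(xr[m],[0.5,2]),"y range",np.percentile(yr[m],[1,99]))
E
python3 plane.py
```

```text
4.8833 rack frame tcp [0.0357 0.0466 0.466 ] grasp [0.0376 0.0467 0.286 ] tip [0.0378 0.0467 0.267 ] world grasp [0.5736 0.1691 0.286 ]
[[-0.993, -0.119, 0.011], [-0.119, 0.993, 0.001], [-0.011, 0.0, -1.0]] F [0.43 0.2  1.07] w 0.0003722676246926325 g 0.0 [ 0.14  0.21  1.41 -0.    1.51 -1.55]
top disc
   x -0.11 27 zmin/med/max [0.1575 0.1605 0.1631] xmin -0.0923
   x -0.09 265 zmin/med/max [0.1588 0.1639 0.1687] xmin -0.09
   x -0.07 257 zmin/med/max [0.166  0.1702 0.1747] xmin -0.0698
   x -0.05 259 zmin/med/max [0.1721 0.1768 0.1815] xmin -0.05
   x -0.03 252 zmin/med/max [0.1778 0.1821 0.1864] xmin -0.03
   x -0.01 186 zmin/med/max [0.1831 0.1869 0.1907] xmin -0.01
top plain
   x -0.07 142 zmin/med/max [0.1114 0.1454 0.1771] xmin -0.052
--
side disc
   x -0.11 8 zmin/med/max [0.1606 0.1618 0.1624] xmin -0.0913
   x -0.09 130 zmin/med/max [0.1614 0.1652 0.1685] xmin -0.0897
   x -0.07 132 zmin/med/max [0.1677 0.1714 0.1764] xmin -0.0699
   x -0.05 150 zmin/med/max [0.175  0.1781 0.1815] xmin -0.0498
   x -0.03 154 zmin/med/max [0.18   0.1834 0.1869] xmin -0.0297
   x -0.01 291 zmin/med/max [0.1684 0.1864 0.191 ] xmin -0.0097
   x 0.01 476 zmin/med/max [0.1117 0.142  0.1705] xmin 0.01
side plain
[ 0.30905991 -0.0040151   0.18884426] 17.174282268995675
front x [-0.09207542 -0.09114767] y range [0.02456733 0.06762868]
```

View pics/top_c.png

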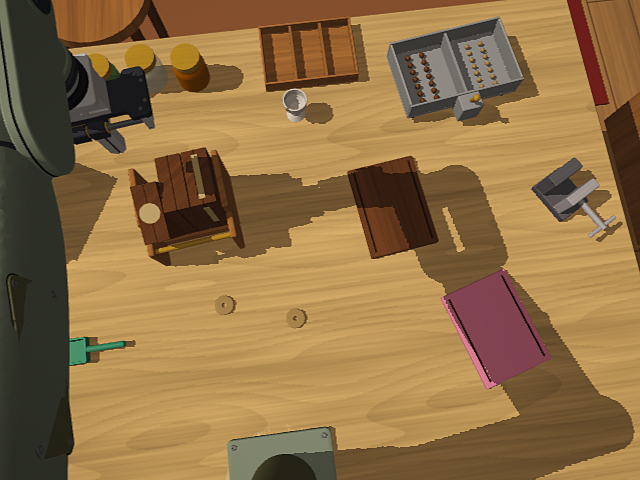

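The disc case now leans out (disc at 150,213) by 17.2°, with the other two still standing. Next I go above and in front of it, open, and tilt the tool to its lean.

```bash
python3 -m inch '[{"tx":3.07,"ty":0,"tz":0,"rx":0,"ry":0,"rz":0,"gripper":100},{"tx":3.07,"ty":0,"tz":0,"rx":0,"ry":0,"rz":0,"gripper":100},{"tx":3.07,"ty":0,"tz":0,"rx":0,"ry":0,"rz":0,"gripper":100},{"tx":3.07,"ty":0,"tz":0,"rx":0,"ry":0,"rz":0,"gripper":100},{"tx":3.07,"ty":0,"tz":0,"rx":0,"ry":0,"rz":0,"gripper":100},{"tx":3.07,"ty":0,"tz":0,"rx":0,"ry":0,"rz":0,"gripper":100},{"tx":0,"ty":0,"tz":0,"rx":0,"ry":-0.1,"rz":0,"gripper":100},{"tx":0,"ty":0,"tz":0,"rx":0,"ry":-0.1,"rz":0,"gripper":100},{"tx":0,"ty":0,"tz":0,"rx":0,"ry":-0.1,"rz":0,"gripper":100},{"tx":0,"ty":0,"tz":0,"rx":0,"ry":0,"rz":0,"gripper":100},{"tx":0,"ty":0,"tz":0,"rx":0,"ry":0,"rz":0,"gripper":100},{"tx":0,"ty":0,"tz":0,"rx":0,"ry":0,"rz":0,"gripper":100}]' >/dev/null; python3 st.py
```

```text
6.0333 rack frame tcp [-0.1499  0.0454  0.4584] grasp [-0.0975  0.0457  0.2862] tip [-0.092   0.0457  0.268 ] world grasp [0.4395 0.1529 0.2862]
[[-0.95, -0.119, 0.289], [-0.114, 0.993, 0.034], [-0.291, -0.0, -0.957]] F [ 0.71 -0.27  0.4 ] w 0.07692924891715155 g 0.0 [ 0.16 -0.29  1.92 -0.01  1.22 -1.53]
```

```bash
python3 -m inch '[{"tx":1.85,"ty":0.04,"tz":0,"rx":0,"ry":-0.005,"rz":0,"gripper":100},{"tx":0,"ty":0,"tz":2,"rx":0,"ry":0,"rz":0,"gripper":100},{"tx":0,"ty":0,"tz":2,"rx":0,"ry":0,"rz":0,"gripper":100},{"tx":0,"ty":0,"tz":2,"rx":0,"ry":0,"rz":0,"gripper":100},{"tx":0,"ty":0,"tz":0,"rx":0,"ry":0,"rz":0,"gripper":100},{"tx":0,"ty":0,"tz":2,"rx":0,"ry":0,"rz":0,"gripper":100},{"tx":0,"ty":0,"tz":2,"rx":0,"ry":0,"rz":0,"gripper":100},{"tx":0,"ty":0,"tz":1.5,"rx":0,"ry":0,"rz":0,"gripper":100},{"tx":0,"ty":0,"tz":1.5,"rx":0,"ry":0,"rz":0,"gripper":100},{"tx":0,"ty":0,"tz":1.5,"rx":0,"ry":0,"rz":0,"gripper":100},{"tx":0,"ty":0,"tz":0,"rx":0,"ry":0,"rz":0,"gripper":100},{"tx":0,"ty":0,"tz":0,"rx":0,"ry":0,"rz":0,"gripper":100}]' >/dev/null; python3 st.py; python3 look.py top d;python3 look.py side d
```

```text
7.0333 rack frame tcp [-0.1237  0.046   0.3156] grasp [-0.0701  0.0463  0.1438] tip [-0.0645  0.0463  0.1257] world grasp [0.4666 0.1565 0.1438]
[[-0.948, -0.119, 0.296], [-0.113, 0.993, 0.035], [-0.298, -0.0, -0.955]] F [0.26 0.3  0.05] w 0.09411678287905323 g 0.0 [ 0.15 -0.07  2.05 -0.01  0.86 -1.53]
```

View pics/side_d.png

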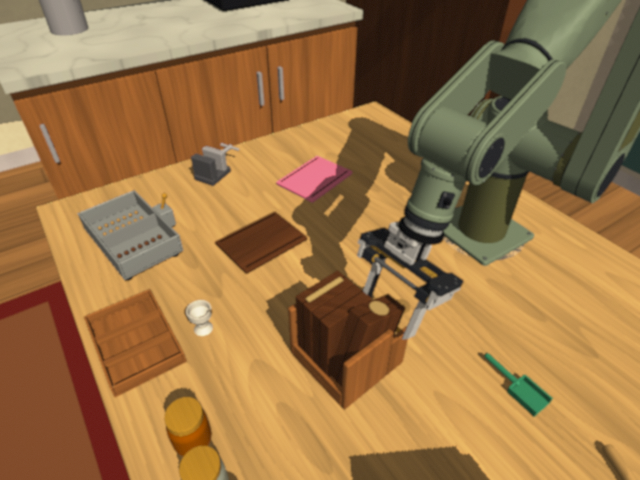

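Fingers straddle the leaning case's top front (disc at 380,307). I'll close on it.

```bash
python3 -m inch '[{"tx":0.3,"ty":0,"tz":0.1,"rx":0,"ry":0,"rz":0,"gripper":100},{"tx":0,"ty":0,"tz":0,"rx":0,"ry":0,"rz":0,"gripper":60},{"tx":0,"ty":0,"tz":0,"rx":0,"ry":0,"rz":0,"gripper":55},{"tx":0,"ty":0,"tz":0,"rx":0,"ry":0,"rz":0,"gripper":30},{"tx":0,"ty":0,"tz":0,"rx":0,"ry":0,"rz":0,"gripper":30},{"tx":0,"ty":0,"tz":0,"rx":0,"ry":0,"rz":0,"gripper":30},{"tx":0,"ty":0,"tz":0,"rx":0,"ry":0,"rz":0,"gripper":30},{"tx":0,"ty":0,"tz":0,"rx":0,"ry":0,"rz":0,"gripper":30},{"tx":0,"ty":0,"tz":0,"rx":0,"ry":0,"rz":0,"gripper":30}]' 50 >/dev/null; python3 st.py
```

```text
7.8833 rack frame tcp [-0.1264  0.046   0.314 ] grasp [-0.0724  0.0463  0.1423] tip [-0.0667  0.0463  0.1242] world grasp [0.4644 0.1563 0.1423]
[[-0.947, -0.119, 0.298], [-0.113, 0.993, 0.035], [-0.3, -0.0, -0.954]] F [-0.7   0.79  0.76] w 0.043772467765830325 g 9.7925765812397 [ 0.16 -0.07  2.06 -0.01  0.85 -1.53]
```

```bash
python3 -m inch '[{"tx":0,"ty":0,"tz":0,"rx":0,"ry":0,"rz":0,"gripper":20},{"tx":0,"ty":0,"tz":0,"rx":0,"ry":0,"rz":0,"gripper":20},{"tx":0,"ty":0,"tz":0,"rx":0,"ry":0,"rz":0,"gripper":20},{"tx":-0.15,"ty":0,"tz":-0.48,"rx":0,"ry":0,"rz":0,"gripper":20},{"tx":-0.15,"ty":0,"tz":-0.48,"rx":0,"ry":0,"rz":0,"gripper":20},{"tx":-0.15,"ty":0,"tz":-0.48,"rx":0,"ry":0,"rz":0,"gripper":20},{"tx":-0.15,"ty":0,"tz":-0.48,"rx":0,"ry":0,"rz":0,"gripper":20},{"tx":-0.15,"ty":0,"tz":-0.48,"rx":0,"ry":0,"rz":0,"gripper":20},{"tx":-0.15,"ty":0,"tz":-0.48,"rx":0,"ry":0,"rz":0,"gripper":20},{"tx":0,"ty":0,"tz":0,"rx":0,"ry":0,"rz":0,"gripper":20}]' 50 >/dev/null; python3 st.py
```

```text
8.7167 rack frame tcp [-0.126   0.0461  0.3456] grasp [-0.0716  0.0464  0.174 ] tip [-0.0658  0.0465  0.1559] world grasp [0.4651 0.1565 0.174 ]
[[-0.946, -0.119, 0.301], [-0.113, 0.993, 0.036], [-0.303, 0.0, -0.953]] F [ 0.58  0.61 -3.94] w 0.04389119930292245 g 49.89538013935089 [ 0.16 -0.12  2.03 -0.01  0.93 -1.53]
```

```bash
python3 -m inch '[{"tx":-0.3,"ty":0,"tz":-0.95,"rx":0,"ry":0,"rz":0,"gripper":20},{"tx":-0.45,"ty":0,"tz":-1.43,"rx":0,"ry":0,"rz":0,"gripper":20},{"tx":-0.45,"ty":0,"tz":-1.43,"rx":0,"ry":0,"rz":0,"gripper":20},{"tx":-0.45,"ty":0,"tz":-1.43,"rx":0,"ry":0,"rz":0,"gripper":20},{"tx":-0.45,"ty":0,"tz":-1.43,"rx":0,"ry":0,"rz":0,"gripper":20},{"tx":-0.45,"ty":0,"tz":-1.43,"rx":0,"ry":0,"rz":0,"gripper":20},{"tx":-0.45,"ty":0,"tz":-1.43,"rx":0,"ry":0,"rz":0,"gripper":20},{"tx":-0.45,"ty":0,"tz":-1.43,"rx":0,"ry":0,"rz":0,"gripper":20},{"tx":-0.45,"ty":0,"tz":-1.43,"rx":0,"ry":0,"rz":0,"gripper":20},{"tx":-0.45,"ty":0,"tz":-1.43,"rx":0,"ry":0,"rz":0,"gripper":20},{"tx":-0.45,"ty":0,"tz":-1.43,"rx":0,"ry":0,"rz":0,"gripper":20},{"tx":-0.45,"ty":0,"tz":-1.43,"rx":0,"ry":0,"rz":0,"gripper":20},{"tx":0,"ty":0,"tz":0,"rx":0,"ry":0,"rz":0,"gripper":20},{"tx":0,"ty":0,"tz":0,"rx":0,"ry":0,"rz":0,"gripper":20}]' 50 >/dev/null; python3 st.py;python3 look.py top e;python3 look.py side e
```

```text
9.8833 rack frame tcp [-0.1266  0.0461  0.52  ] grasp [-0.0722  0.0464  0.3484] tip [-0.0665  0.0464  0.3303] world grasp [0.4645 0.1564 0.3484]
[[-0.947, -0.119, 0.3], [-0.113, 0.993, 0.036], [-0.302, 0.0, -0.953]] F [ 0.21  0.25 -4.52] w 0.043829814499451676 g 49.895585775375366 [ 0.16 -0.26  1.78 -0.01  1.32 -1.53]
```

View pics/side_e.png

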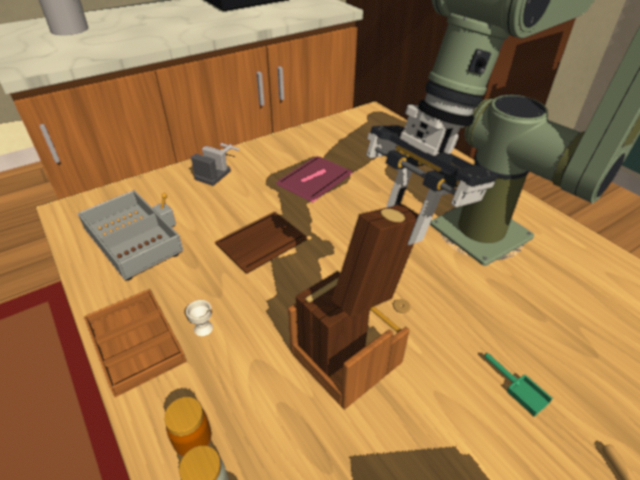

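Case is lifted clear (about 375,260), with the other two still standing. I'll bring it upright, then carry it across.

```bash
python3 -m inch '[{"tx":0,"ty":0,"tz":0,"rx":0,"ry":0.06,"rz":0,"gripper":20},{"tx":0,"ty":0,"tz":0,"rx":0,"ry":0.06,"rz":0,"gripper":20},{"tx":0,"ty":0,"tz":0,"rx":0,"ry":0.06,"rz":0,"gripper":20},{"tx":0,"ty":0,"tz":0,"rx":0,"ry":0.06,"rz":0,"gripper":20},{"tx":0,"ty":0,"tz":0,"rx":0,"ry":0.065,"rz":0,"gripper":20},{"tx":0,"ty":-1,"tz":0,"rx":0,"ry":0,"rz":0,"gripper":20},{"tx":0,"ty":-2,"tz":0,"rx":0,"ry":0,"rz":0,"gripper":20},{"tx":0,"ty":-3,"tz":0,"rx":0,"ry":0,"rz":0,"gripper":20},{"tx":0,"ty":-3,"tz":0,"rx":0,"ry":0,"rz":0,"gripper":20},{"tx":0,"ty":-3,"tz":0,"rx":0,"ry":0,"rz":0,"gripper":20},{"tx":0,"ty":-3,"tz":0,"rx":0,"ry":0,"rz":0,"gripper":20},{"tx":0,"ty":-3,"tz":0,"rx":0,"ry":0,"rz":0,"gripper":20},{"tx":0,"ty":-3,"tz":0,"rx":0,"ry":0,"rz":0,"gripper":20},{"tx":0,"ty":-3,"tz":0,"rx":0,"ry":0,"rz":0,"gripper":20},{"tx":0,"ty":-3,"tz":0,"rx":0,"ry":0,"rz":0,"gripper":20},{"tx":0,"ty":-3,"tz":0,"rx":0,"ry":0,"rz":0,"gripper":20},{"tx":0,"ty":-3,"tz":0,"rx":0,"ry":0,"rz":0,"gripper":20},{"tx":0,"ty":-3,"tz":0,"rx":0,"ry":0,"rz":0,"gripper":20},{"tx":0,"ty":-3,"tz":0,"rx":0,"ry":0,"rz":0,"gripper":20},{"tx":0,"ty":-3,"tz":0,"rx":0,"ry":0,"rz":0,"gripper":20}]' 50 >/dev/null; python3 -m inch '[{"tx":0,"ty":-2,"tz":0,"rx":0,"ry":0,"rz":0,"gripper":20},{"tx":0,"ty":-1.4,"tz":0,"rx":0,"ry":0,"rz":0,"gripper":20},{"tx":0,"ty":0,"tz":0,"rx":0,"ry":0,"rz":0,"gripper":20},{"tx":0,"ty":0,"tz":0,"rx":0,"ry":0,"rz":0,"gripper":20},{"tx":0,"ty":0,"tz":0,"rx":0,"ry":0,"rz":0,"gripper":20}]' 50 >/dev/null; python3 st.py;python3 look.py top f;python3 look.py side f
```

```text
12.0667 rack frame tcp [-0.124  -0.4073  0.5187] grasp [-0.124  -0.4071  0.3387] tip [-0.124  -0.4071  0.3197] world grasp [ 0.4644 -0.3     0.3387]
[[-0.993, -0.12, -0.0], [-0.12, 0.993, 0.001], [0.0, 0.001, -1.0]] F [ 0.13  0.24 -3.31] w 0.04418416940444468 g 49.97200012207031 [-0.73  0.1   1.44  0.    1.61 -2.42]
```

View pics/side_f.png

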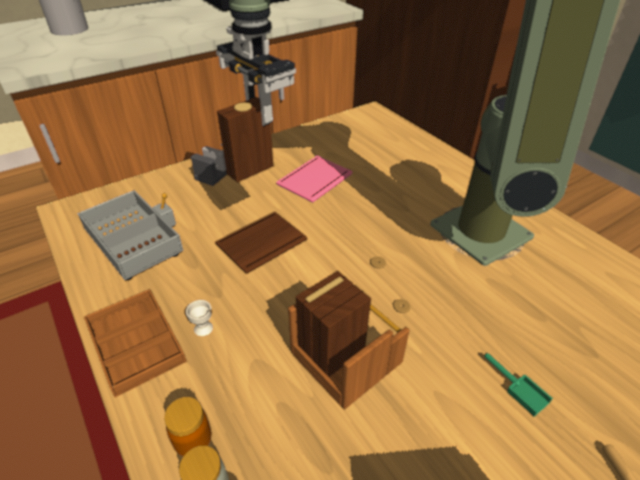

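View pics/top_f.png

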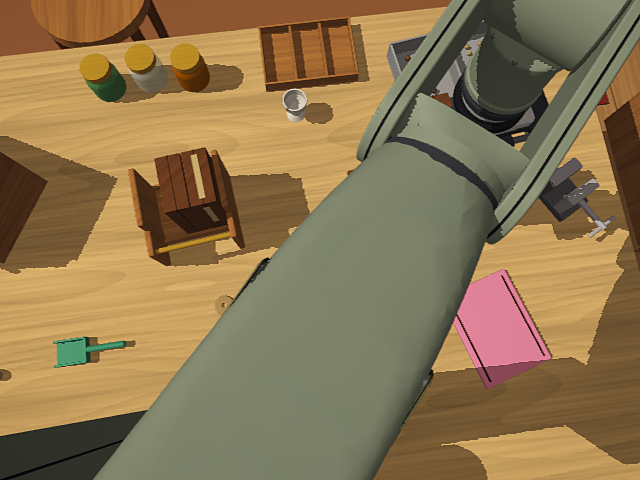

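The case hangs roughly upright at (245,140) in the side view. The top view is blocked by the arm, so I'll measure the tilt from the side cloud.

```bash
cat > tilt.py <<'E'
import sys
from fit import *
Q=np.load(sys.argv[1]);z0,z1=float(sys.argv[2]),float(sys.argv[3])
s=get_state();p=s["tcp_pos"];a=np.deg2rad(6.5)
import cv2
x,y,z=[Q[...,i] for i in range(3)]
X=x-p[0];Y=y-p[1];xr=X*np.cos(a)+Y*np.sin(a);yr=-X*np.sin(a)+Y*np.cos(a)
B=np.stack([xr,yr,z],-1)  # rack axes, about TCP
# normals per pixel
k=2
du=B[:,2*k:]-B[:,:-2*k];du=du[k:-k];dv=(B[2*k:]-B[:-2*k])[:,k:-k]
N=np.cross(dv,du);N/=np.linalg.norm(N,axis=-1,keepdims=True);C=B[k:-k,k:-k]
reg=(C[...,0]>-.03)&(C[...,0]<.12)&(abs(C[...,1])<.05)&(C[...,2]>z0)&(C[...,2]<z1)
for nm,ax in(("top",2),("rear",0),("side",1)):
    m=reg&(abs(N[...,ax])>.95)
    if ax==2: m&=C[...,2]>z1-.03
    q=C[m]
    if len(q)<20: print(nm,len(q));continue
    for _ in range(3):
        c=q.mean(0);v=np.linalg.svd(q-c,full_matrices=False)[2][2];v*=np.sign(v[ax]);r=(q-c)@v;q=q[abs(r)<2.5*r.std()+1e-4]
    print(nm,len(q),"centroid",c.round(4),"normal deg",np.rad2deg(v).round(2),"min",np.percentile(q,1,axis=0).round(4),"max",np.percentile(q,99,axis=0).round(4))
E
python3 tilt.py side_f.npy 0.2 0.38
```

```text
top 293 centroid [0.041  0.0015 0.3629] normal deg [ 0.87 -0.51 57.29] min [-0.0037 -0.0181  0.3608] max [0.0841 0.0214 0.3648]
rear 441 centroid [0.0796 0.0048 0.296 ] normal deg [19.25 53.97  0.21] min [ 0.0066 -0.0128  0.2156] max [0.0879 0.0296 0.3709]
side 1504 centroid [0.0396 0.0209 0.2852] normal deg [-0.21 57.29 -0.22] min [-0.0073  0.0179  0.2149] max [0.0818 0.0239 0.3585]
```

Tilt is under 1°, and the centre is 38 mm behind the grasp line. I'll shift to the board centre and descend.

```bash
python3 -m inch '[{"tx":0.2,"ty":0.9,"tz":0,"rx":0,"ry":-0.008,"rz":0,"gripper":20},{"tx":0,"ty":1,"tz":0,"rx":0,"ry":0,"rz":0,"gripper":20},{"tx":0,"ty":0,"tz":1,"rx":0,"ry":0,"rz":0,"gripper":20},{"tx":0,"ty":0,"tz":2,"rx":0,"ry":0,"rz":0,"gripper":20},{"tx":0,"ty":0,"tz":2,"rx":0,"ry":0,"rz":0,"gripper":20},{"tx":0,"ty":0,"tz":2,"rx":0,"ry":0,"rz":0,"gripper":20},{"tx":0,"ty":0,"tz":2,"rx":0,"ry":0,"rz":0,"gripper":20},{"tx":0,"ty":0,"tz":2,"rx":0,"ry":0,"rz":0,"gripper":20},{"tx":0,"ty":0,"tz":2,"rx":0,"ry":0,"rz":0,"gripper":20},{"tx":0,"ty":0,"tz":2,"rx":0,"ry":0,"rz":0,"gripper":20},{"tx":0,"ty":0,"tz":1.5,"rx":0,"ry":0,"rz":0,"gripper":20},{"tx":0,"ty":0,"tz":1,"rx":0,"ry":0,"rz":0,"gripper":20},{"tx":0,"ty":0,"tz":0,"rx":0,"ry":0,"rz":0,"gripper":20},{"tx":0,"ty":0,"tz":0,"rx":0,"ry":0,"rz":0,"gripper":20},{"tx":0,"ty":0,"tz":0,"rx":0,"ry":0,"rz":0,"gripper":20}]' 50 >/dev/null; python3 st.py;python3 look.py side g;python3 tilt.py side_g.npy 0.025 0.21;python3 - <<'E'
from fit import *
P=np.load("side_g.npy");x,y,z=P[...,0],P[...,1],P[...,2]
print()
E
```

```text
13.4167 rack frame tcp [-0.1242 -0.3892  0.3452] grasp [-0.1224 -0.3895  0.1652] tip [-0.1223 -0.3895  0.1462] world grasp [ 0.4639 -0.2823  0.1652]
[[-0.993, -0.119, 0.01], [-0.119, 0.993, -0.001], [-0.01, -0.002, -1.0]] F [ 0.39 -0.63 -3.44] w 0.0434111311019586 g 49.97217357158661 [-0.71  0.19  1.69  0.01  1.25 -2.4 ]
top 279 centroid [ 0.043  -0.0006  0.1896] normal deg [ 0.13 -0.68 57.29] min [-0.0031 -0.02    0.1871] max [0.085  0.0178 0.1919]
rear 335 centroid [0.0816 0.0045 0.1195] normal deg [18.64 54.18 -0.41] min [ 0.0079 -0.0139  0.0365] max [0.0894 0.0298 0.1998]
side 1210 centroid [0.0427 0.0206 0.1137] normal deg [-0.12 57.3  -0.27] min [-0.004   0.0177  0.0435] max [0.0836 0.0235 0.184 ]
```

View pics/side_g.png

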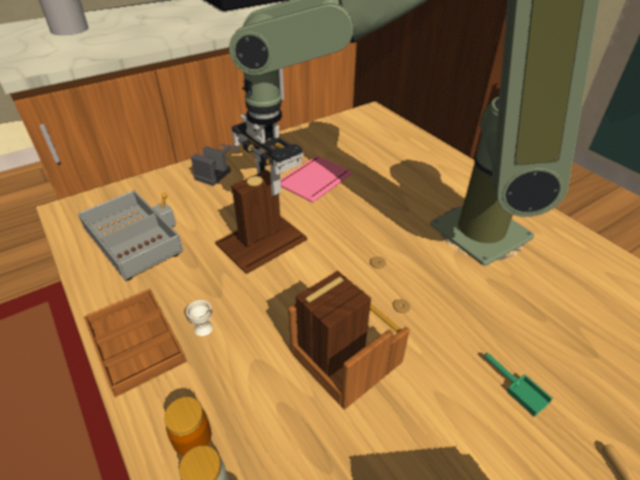

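The case hovers over the dark board (258,215). I'll lower gently to contact.

```bash
python3 -m inch '[{"tx":0.35,"ty":0,"tz":0.5,"rx":0,"ry":0,"rz":0,"gripper":20},{"tx":0,"ty":0,"tz":0.5,"rx":0,"ry":0,"rz":0,"gripper":20},{"tx":0,"ty":0,"tz":0.5,"rx":0,"ry":0,"rz":0,"gripper":20},{"tx":0,"ty":0,"tz":0.2,"rx":0,"ry":0,"rz":0,"gripper":20},{"tx":0,"ty":0,"tz":0.1,"rx":0,"ry":0,"rz":0,"gripper":20},{"tx":0,"ty":0,"tz":0,"rx":0,"ry":0,"rz":0,"gripper":20},{"tx":0,"ty":0,"tz":0,"rx":0,"ry":0,"rz":0,"gripper":20}]' 50; python3 -m inch '[{"tx":0,"ty":0,"tz":0.1,"rx":0,"ry":0,"rz":0,"gripper":20},{"tx":0,"ty":0,"tz":0.1,"rx":0,"ry":0,"rz":0,"gripper":20},{"tx":0,"ty":0,"tz":0,"rx":0,"ry":0,"rz":0,"gripper":20},{"tx":0,"ty":0,"tz":0,"rx":0,"ry":0,"rz":0,"gripper":20}]' 50
```

```text
clock: 14.05
tcp_pos: [0.4585, -0.2825, 0.326]
eef_rot: [[-0.993, -0.119, 0.008], [-0.119, 0.993, 0.001], [-0.008, 0.0, -1.0]]
wrist_force: [-0.5, 0.2, -2.7]
width: 0.0438
grasp_force: 50.0
clock: 14.38
tcp_pos: [0.4585, -0.2826, 0.3247]
eef_rot: [[-0.993, -0.119, 0.009], [-0.119, 0.993, 0.0], [-0.009, -0.001, -1.0]]
wrist_force: [-0.9, 0.6, -0.4]
width: 0.0437
grasp_force: 50.0
```

```bash
python3 -m inch '[{"tx":0,"ty":0,"tz":0.1,"rx":0,"ry":0,"rz":0,"gripper":20},{"tx":0,"ty":0,"tz":0,"rx":0,"ry":0,"rz":0,"gripper":20},{"tx":0,"ty":0,"tz":0,"rx":0,"ry":0,"rz":0,"gripper":20}]' 50; python3 look.py side i;python3 tilt.py side_i.npy 0.025 0.19
```

```text
clock: 14.63
tcp_pos: [0.4585, -0.2827, 0.3246]
eef_rot: [[-0.993, -0.119, 0.009], [-0.119, 0.993, 0.0], [-0.008, -0.001, -1.0]]
wrist_force: [-3.4, 0.7, 5.1]
width: 0.0435
grasp_force: 50.0
top 263 centroid [0.0427 0.0003 0.169 ] normal deg [ 0.26 -1.56 57.27] min [-0.0035 -0.0194  0.1665] max [0.0842 0.0195 0.1717]
rear 309 centroid [0.0827 0.0041 0.1009] normal deg [2.018e+01 5.362e+01 1.000e-02] min [ 0.0087 -0.0186  0.0268] max [0.0891 0.0291 0.1775]
side 1099 centroid [0.0422 0.0206 0.0944] normal deg [-0.17 57.29 -0.29] min [-0.0048  0.0178  0.026 ] max [0.0835 0.0237 0.1655]
```

```bash
python3 -m inch '[{"tx":0,"ty":0,"tz":0,"rx":0,"ry":0,"rz":0,"gripper":30},{"tx":0,"ty":0,"tz":0,"rx":0,"ry":0,"rz":0,"gripper":30},{"tx":0,"ty":0,"tz":0,"rx":0,"ry":0,"rz":0,"gripper":30},{"tx":0,"ty":0,"tz":0,"rx":0,"ry":0,"rz":0,"gripper":30}]' 5|tail -3; python3 -m inch '[{"tx":0,"ty":0,"tz":0,"rx":0,"ry":0,"rz":0,"gripper":55},{"tx":0,"ty":0,"tz":0,"rx":0,"ry":0,"rz":0,"gripper":70},{"tx":0,"ty":0,"tz":0,"rx":0,"ry":0,"rz":0,"gripper":80},{"tx":0,"ty":0,"tz":0,"rx":0,"ry":0,"rz":0,"gripper":80},{"tx":0,"ty":0,"tz":0,"rx":0,"ry":0,"rz":0,"gripper":80},{"tx":0,"ty":0,"tz":0,"rx":0,"ry":0,"rz":0,"gripper":80}]'; python3 look.py side j;python3 tilt.py side_j.npy 0.025 0.19
```

```text
wrist_force: [-3.6, 0.0, 6.7]
width: 0.0442
grasp_force: 5.0
clock: 15.52
tcp_pos: [0.4584, -0.2824, 0.3228]
eef_rot: [[-0.993, -0.119, 0.008], [-0.119, 0.993, 0.001], [-0.008, 0.0, -1.0]]
wrist_force: [-0.5, 0.1, 0.8]
width: 0.0748
grasp_force: 0.0
top 286 centroid [0.0403 0.0003 0.1688] normal deg [ 2.000e-02 -4.000e-01  5.729e+01] min [-0.0055 -0.0168  0.1665] max [0.0835 0.0178 0.1712]
rear 343 centroid [0.0753 0.0057 0.104 ] normal deg [18.24 54.28 -1.98] min [-0.0017 -0.0195  0.0266] max [0.0891 0.0455 0.1791]
side 1119 centroid [0.0421 0.0201 0.0988] normal deg [-3.900e-01  5.729e+01 -4.000e-02] min [-0.0039  0.0172  0.0267] max [0.0832 0.0229 0.1649]
```

Released, standing level. I'll retreat upward and back out of the camera's way.

```bash
python3 -m inch '[{"tx":0,"ty":0,"tz":-1,"rx":0,"ry":0,"rz":0,"gripper":80},{"tx":0,"ty":0,"tz":-2,"rx":0,"ry":0,"rz":0,"gripper":80},{"tx":0,"ty":0,"tz":-3,"rx":0,"ry":0,"rz":0,"gripper":80},{"tx":0,"ty":0,"tz":-3,"rx":0,"ry":0,"rz":0,"gripper":80},{"tx":0,"ty":0,"tz":-3,"rx":0,"ry":0,"rz":0,"gripper":80},{"tx":0,"ty":-3,"tz":0,"rx":0,"ry":0,"rz":0,"gripper":80},{"tx":0,"ty":-3,"tz":0,"rx":0,"ry":0,"rz":0,"gripper":80},{"tx":0,"ty":-3,"tz":0,"rx":0,"ry":0,"rz":0,"gripper":80},{"tx":0,"ty":-3,"tz":0,"rx":0,"ry":0,"rz":0,"gripper":80},{"tx":1,"ty":-3,"tz":0,"rx":0,"ry":0,"rz":0,"gripper":80},{"tx":1,"ty":-3,"tz":0,"rx":0,"ry":0,"rz":0,"gripper":80},{"tx":1,"ty":-3,"tz":0,"rx":0,"ry":0,"rz":0,"gripper":80},{"tx":0,"ty":0,"tz":0,"rx":0,"ry":0,"rz":0,"gripper":80},{"tx":0,"ty":0,"tz":0,"rx":0,"ry":0,"rz":0,"gripper":80}]'; python3 look.py top k;python3 look.py side k
python3 - <<'E'
from fit import *
for n in("top","side"):
    P=np.load(f"{n}_k.npy");x,y,z=P[...,0],P[...,1],P[...,2]
    for nm,m in(("case",(z>.155)&(z<.18)&(x>.42)&(x<.6)&(y>-.34)&(y<-.21)),("board",(z>.005)&(z<.022)&(x>.38)&(x<.62)&(y>-.37)&(y<-.18)),("others",(z>.165)&(z<.19)&(x>.42)&(x<.65)&(y>0)&(y<.23))):
        k=cv2.morphologyEx(m.astype(np.uint8),cv2.MORPH_OPEN,np.ones((3,3)))>0
        if k.sum()>10:print(n,nm,rect(P[k]),np.median(P[k][:,2]).round(4))
E
```

```text
clock: 16.73
tcp_pos: [0.4519, -0.4961, 0.4428]
eef_rot: [[-0.993, -0.116, 0.008], [-0.116, 0.993, 0.001], [-0.008, 0.0, -1.0]]
wrist_force: [-0.6, 0.8, -0.1]
width: 0.0753
grasp_force: 0.0
top case (array([ 495.2, -277.6]), 100.0, 44.9, 6.69) 0.1665
top board (array([ 498.3, -276.3]), 191.4, 141.1, 7.38) 0.0115
top others (array([543.7,  96.8]), 102.1, 89.9, 6.12) 0.1766
side case (array([ 497.1, -278.5]), 101.3, 48.3, 5.93) 0.1682
side board (array([ 499.5, -278.9]), 191.5, 145.1, 7.14) 0.0135
side others (array([544.9,  95. ]), 101.7, 91.9, 6.19) 0.1779
```

View pics/side_k.png

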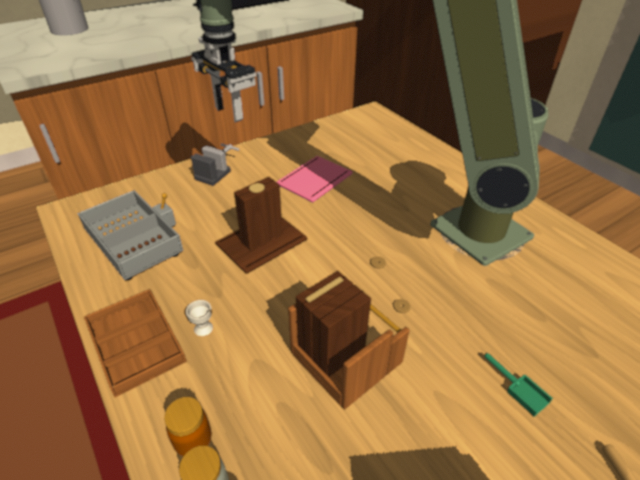

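The disc case stands upright on the dark board (260,215), about 3 mm off centre and within 1° of its axis. The other two stand in the rack (330,320).

```bash
python3 -c "from plant import hand_in; print(hand_in())"
```

```text
the job is handed in; nothing more can be done
None
```

The job is handed in: the disc case stands upright and lengthwise on the dark walnut board, about 3 mm off its centre, and the other two cases are still standing in the rack.

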